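# Lock a suction grab handle onto the washstand

## Task

A portable suction grab handle has been set down on the washstand but is not yet locked: the lever at each of its two ends still stands up. With the fingertips, push both levers down past their dead point until each snaps flat and stays down, then move clear. Only push: do not touch the grip between the levers, do not lift the handle or shift it from its place, and leave the tumblers, the soap box and the shampoo bottle standing where they are.

Things in the scene. Friction and masses are not known exactly. Their poses are not given: they have to be found in the camera images.
- grab_handle: White suction grab handle standing loose on two round rubber suckers (96 mm wide, centred 112 mm from the origin at +y and -y), 322 mm long, about 0.9 kg; only weight and friction keep it in place. Origin: its middle, at counter height; y along the handle, x across, z up. Over each sucker a white housing, flat top 34 mm over the counter, with a red field that shows only while its lever is up.
- grip: The arched grip of the handle (same origin and axes): a round bar 33 mm thick, axis 62 mm over the counter, straight for 112 mm along y, then sloping down at both ends into the housings; it spans y from -100 to +100 mm, its top is 79 mm over the counter. Not to be touched.
- lever_left (a joint): Lever at the handle's +y end, rad. 0 = fully raised (released; free end outward and up, 50 degrees over level; so it starts), 0.87 = level on the housing (locked). A sprung cam resists with about 0.27 N m (5 N at the ridged end) at first, fading to nothing at the dead point near 0.45; past 0.52 the lever snaps down to 0.87 by itself and is held. Let go before 0.38, it springs back up.
- lever_right (a joint): Lever at the handle's -y end, rad; the same values and behaviour, mirrored.
- lever_left_hinge (a point): Middle of the left lever's hinge line (along the handle's x), 94 mm from the handle's origin along +y, 40 mm over the counter. The lever is a slate grey flat tab, 44 mm wide, 8 mm thick, 67 mm long from hinge to free end, with three paler ridges across its upper face near the free end; it extends away from the grip.
- lever_left_end (a point): Point on the middle of the upper face of the left lever, 55 mm from its hinge (12 mm short of its free end): the place to push. About 85 mm over the counter when raised, 44 mm when locked.
- lever_right_hinge (a point): Middle of the hinge line of the right lever: 94 mm from the handle's origin along its -y, 40 mm over the counter.
- lever_right_end (a point): Point on the middle of the upper face of the right lever, 55 mm from its hinge (12 mm short of its free end): the place to push.
- tumblers: Stack of clear plastic tumblers standing upside down, 74 mm across at the foot, 116 mm high, 90 g; origin at the middle of its underside. Bystander.
- soap_box: Cream soap carton with a green band, 58 x 88 x 26 mm, lying flat; origin at the middle of its underside. Bystander.
- shampoo: Small green shampoo bottle with white cap, 42 mm across, 105 mm high; origin at the middle of its underside. Bystander.

How it is judged:
By the outcome, as a careful person would: the job done as asked, in the order asked, and still so for the second after the job is handed in, with the robot touching nothing.
It also fails if it takes over 38 s, if anything falls off the work surface, if the arm or the gripper's body presses on something with over 40 N, if the wrist force passes 120 N, or if a joint passes its speed limit or range.

## Robot

A 7-joint arm with a two-finger parallel gripper is mounted at the origin on the work surface. World frame = base frame: x ahead of the robot, y to its left, z up, the work surface at z = 0. Lengths are in m, angles in rad, forces in N, time in s.
With the tool pointing down it reaches from about 0.425 to 0.875 m from the base axis. Payload 4.7 kg.
Tool frame: the origin (TCP) lies between the finger pads; the fingertips stand tip_extent ahead of it and the grasp point (between the pads) lies 8 mm behind it (tip_extent is the distance from the TCP to the fingertips, in m); z points along the fingers, x is the direction in which the jaws open and shut, and the axes are right-handed (so a half turn about z gives the same grasp; the last joint's range is limited). The gripper opens to 85 mm and grips with 20 to 120 N. Pads are 22 mm wide; open, the fingers measure 114 mm over their backs; the gripper's body (76 mm by 85 mm) begins 54 mm behind the grasp point. The pads swing forward as they close: fully open they stand 13 mm farther back than shut.
Start: joints at [1.16, 0.321, -0.07, 1.45, 0.023, 1.371, -0.057], TCP at [0.268, -0.592, 0.221] pointing down, gripper open.
Joint ranges: [-2.86, 2.86], [-0.3, 2.09], [-1.38, 1.24], [0.06, 2.45], [-1.56, 4.7], [0.09, 2.05], [-2.69, 2.69]. Speed limits (rad/s): [2.57, 2.57, 3.14, 3.14, 3.14, 3.14, 3.14].

## Interface

Orientations are given as a 3x3 rotation matrix whose columns are the frame's x, y, z axes.
In Python, from cell import * gives the robot as it stands.
- The arm moves only by the tool move_arm, never from a script. Its argument "rows" is one flat list of numbers, 7 for each row, row after row: the shift along the tool's x, y, z in mm, then the turn, a rotation vector about the tool's x, y, z in rad, then the opening, from 0 (shut) to 1 (fully open). A call has 1 to 5 rows; each row shifts and turns the commanded pose from where the row before left it, along the tool's axes as they then stand; what a row does not reach is not made up. A row lasts 1/12 s, in which the tool goes at most 41.7 mm and 7.16 degrees, less where a joint would pass 70% of its speed; a pose out of reach is approached as far as the arm can. A call with a gripper value outside its range is refused whole. The fingers move at their own pace and stop on an object; "newtons" is the grip in N (left out, the last holds). Time passes only in rows, so rows that do not move let the fingers close. It gives the time, the measured TCP pose, the force and the opening at its end, in the units of the state.
- read_state(): the state, without advancing time (a new reading comes with each control period).
- capture(name): name is "scene" or "top"; returns (picture, depth): 480x640x3 uint8, blue, green, red; 480x640 float32, m along the optical axis (not along the pixel's ray), 0 where there is no reading.
- camera_model(name): a dict with "vfov" (degrees; the focal length in pixels is half the picture's height over the tangent of half this angle, whatever the lens; pixels are square), "cx", "cy" (the principal point, pixels), "camera_from_world" (4x4, takes a point from world to camera coordinates). Camera axes: x right, y down, z forward; pixel columns grow to the right and rows downward; lengths in m; the calibration is good to about 2 mm. A picture is of the moment at which its call begins. camera_model takes no time and is no camera call.
- sign_off(): hands the job in, once; it reports no verdict.
The state is a dict: "time_s": time; "joints": joint angles; "joint_vel": joint speeds; "joint_efforts": joint torques, N m; "ee_pos": TCP position; "ee_rot": TCP orientation; "wrist_force": force on the tool from outside, world axes, zero at the start; "torque": the same for the moment, N m; "gripper_width": opening from 0.0 (shut) to 1.0 (fully open).
Only numpy, scipy, OpenCV 4.12 (cv2) and the standard library are available. Lean on these libraries where they do the work, as an engineer would, in place of code of your own. Each camera call takes 0.05 s, during which the arm holds its last target.

## Working session

There is one attempt and no reset: what is moved stays moved. The work goes in short steps, Python scripts to look and compute and a tool call to move; the robot and the scene stay as the last step left them, time stands still between calls to the robot, and variables do not carry over. Pictures are saved under pics/ and viewed, and the job is handed in when it is done.

Besides the shell and the picture viewer there is one more tool, called after "Emit:" in YAML: its name, and indented under it one key for each argument. move_arm: Moves the arm, as the interface text tells. Its arguments: {"type":"object","properties":{"rows":{"type":"array"},"newtons":{"type":"number"}},"required":["rows"]}

```bash
mkdir -p pics; python3 - <<'E'
from cell import *
import cv2,numpy as np
s=read_state()
for k in s: print(k,np.round(s[k],3).tolist())
for n in("scene","top"):
    p,d=capture(n); cv2.imwrite(f"pics/{n}0.png",p); np.save(f"pics/{n}0.npy",d)
    m=camera_model(n); print(n,m)
E
ls
```

```text
time_s 0.0
joints [1.16, 0.322, -0.07, 1.452, 0.023, 1.371, -0.057]
joint_vel [0.0, 0.0, 0.0, -0.001, 0.001, 0.004, 0.001]
joint_efforts [-0.001, -49.358, -0.383, -31.434, 0.013, 0.011, -0.0]
ee_pos [0.268, -0.592, 0.22]
ee_rot [[0.412, -0.911, -0.001], [-0.911, -0.412, 0.002], [-0.002, 0.0, -1.0]]
wrist_force [-0.364, 1.153, 0.256]
torque [0.009, -0.054, 0.007]
gripper_width 1.001
scene {'vfov': 55.79615913349475, 'cx': 320.71254155450964, 'cy': 243.52053714679138, 'camera_from_world': array([[ 0.44118979,  0.89739442, -0.00590093, -0.26321113],
       [ 0.74046119, -0.36773532, -0.56257262, -0.35205053],
       [-0.50701951,  0.24383189, -0.82672681,  1.04273026],
       [ 0.        ,  0.        ,  0.        ,  1.        ]])}
top {'vfov': 55.561162148879454, 'cx': 316.54125362445257, 'cy': 238.33711424563907, 'camera_from_world': array([[ 0.02480892, -0.99960682, -0.01306618,  0.02122385],
       [-0.98226492, -0.02194451, -0.18620974,  0.55727132],
       [ 0.1858498 ,  0.01745411, -0.98242313,  0.63027497],
       [ 0.        ,  0.        ,  0.        ,  1.        ]])}
pics
```

View pics/scene0.png

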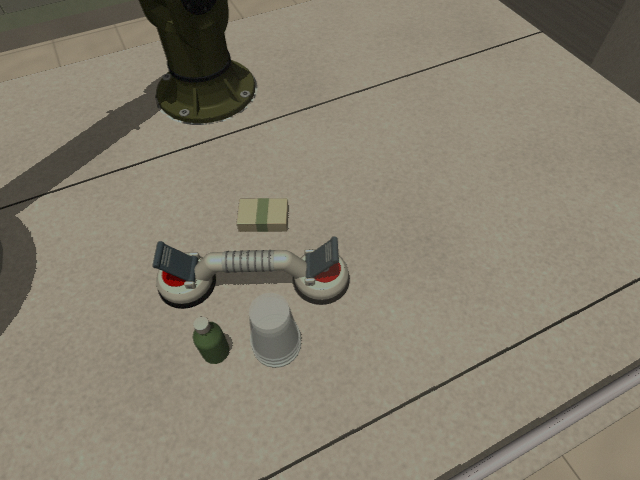

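View pics/top0.png

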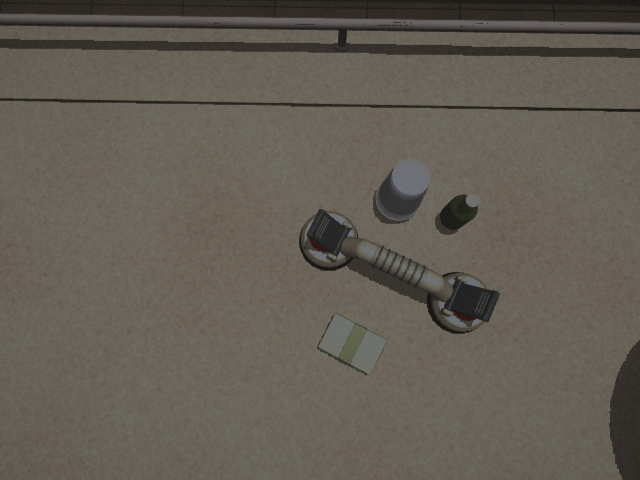

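Both views show the handle with raised slate levers: in top at about (328,232) and (472,300), in scene at (178,262) and (322,258). The tumblers and bottle stand on the far side, the soap box on the near side.

```bash
cat > h.py <<'E'
import cv2,numpy as np
def world(m,d):
    f=240/np.tan(np.radians(m['vfov']/2)); v,u=np.mgrid[0:480,0:640]
    c=np.stack([(u-m['cx'])/f*d,(v-m['cy'])/f*d,d],-1)
    T=np.linalg.inv(m['camera_from_world']); return c@T[:3,:3].T+T[:3,3]
def proj(m,P):
    f=240/np.tan(np.radians(m['vfov']/2)); c=np.asarray(P)@m['camera_from_world'][:3,:3].T+m['camera_from_world'][:3,3]
    return np.stack([c[...,0]/c[...,2]*f+m['cx'],c[...,1]/c[...,2]*f+m['cy']],-1)
E
python3 - <<'E'
from cell import *
from h import *
for n,rois in(("scene",[(150,235,200,290),(300,232,345,285)]),("top",[(300,205,355,260),(440,275,502,325)])):
    p=cv2.imread(f"pics/{n}0.png").astype(int); d=np.load(f"pics/{n}0.npy"); m=camera_model(n); W=world(m,d)
    print(n,"table z",np.round(np.median(W[350:450,100:250,2] if n=="top" else W[200:300,400:500,2]),4))
    for x0,y0,x1,y1 in rois:
        q=p[y0:y1,x0:x1]; w=W[y0:y1,x0:x1]
        mk=(q[...,0]>=q[...,2])&(q.max(-1)<(110))&(d[y0:y1,x0:x1]>0)&(w[...,2]>.04)&(w[...,2]<.11)
        P=w[mk]; c=P.mean(0); U,S,V=np.linalg.svd(P-c,full_matrices=False)
        print(mk.sum(),"c",c.round(4),"n",V[2].round(3),"rms",S/np.sqrt(len(P)), "z",np.percentile(P[:,2],[2,98]).round(3))
    # grip tops & housings: points with z in range near handle
    R=W[180:340,290:510] if n=="top" else W[225:310,150:355]
    for lo,hi in((.004,.03),(.07,.085)):
        pass
    reg=p[180:340,290:510] if n=="top" else p[225:310,150:355]
    g=R[(R[...,2]>.074)&(R[...,2]<.084)&(reg.max(-1)>(70 if n=="top" else 120))]
    print("grip top",len(g),g.mean(0).round(4),np.ptp(g,axis=0).round(3))
    # red
    mk=(reg[...,2]>reg[...,1]*1.8)&(reg[...,2]>60); print("red",mk.sum(),np.median(R[mk],axis=0))
    for nm,roi in (("soap",(310,305,395,380)),("tum",(370,150,435,225)),("shamp",(435,185,485,235))) if n=="top" else (("soap",(230,190,295,235)),("tum",(240,285,305,370)),("shamp",(190,312,235,368))):
        x0,y0,x1,y1=roi; w=W[y0:y1,x0:x1].reshape(-1,3); 
        lo=dict(soap=.02,tum=.11,shamp=.1)[nm]; t=w[(w[:,2]>lo)&(w[:,2]<.13)]; print(nm,len(t),t.mean(0).round(3),np.ptp(t,axis=0).round(3))
E
```

```text
scene table z 0.0014
980 c [ 0.473  -0.1885  0.0681] n [0.335 0.683 0.649] rms [0.02089852 0.01321225 0.00140098] z [0.044 0.094]
647 c [0.567  0.0147 0.0689] n [ 0.291  0.696 -0.656] rms [0.02185626 0.01299104 0.00144553] z [0.046 0.095]
grip top 758 [ 0.5203 -0.0867  0.0775] [0.067 0.123 0.008]
red 475 [0.57250674 0.00816847 0.03561679]
soap 1365 [ 0.407 -0.023  0.027] [0.087 0.103 0.011]
tum 1288 [ 0.638 -0.096  0.117] [0.055 0.054 0.01 ]
shamp 198 [ 0.608 -0.183  0.105] [0.021 0.02  0.009]
top table z 0.0
783 c [0.5629 0.0162 0.0677] n [-0.316 -0.683  0.658] rms [0.02248044 0.01279542 0.00144393] z [0.044 0.094]
951 c [ 0.4695 -0.1867  0.0669] n [-0.319 -0.685 -0.655] rms [0.02159591 0.01267822 0.00141162] z [0.043 0.094]
grip top 1075 [ 0.5162 -0.085   0.0767] [0.142 0.176 0.008]
red 1 [ 0.44504648 -0.20286109  0.03564484]
soap 2336 [ 0.403 -0.022  0.026] [0.088 0.102 0.009]
tum 1196 [ 0.634 -0.095  0.116] [0.055 0.054 0.009]
shamp 171 [ 0.605 -0.182  0.104] [0.019 0.02  0.007]
```

```bash
cat >> h.py <<'E'
C=np.array([.518,-.086]); Y=np.array([.42,.907]); Y/=np.linalg.norm(Y)
def plan(s,sgn,z,r=.130):
    R=np.array(s['ee_rot']); t=np.r_[C+sgn*r*Y,z]; Rt=np.c_[[Y[1],-Y[0],0],[-Y[0],-Y[1],0],[0,0,-1.]]
    from scipy.spatial.transform import Rotation as Q
    print('target',t.round(4),'shift tool mm',((t-s['ee_pos'])@R*1000).round(1),'world',((t-s['ee_pos'])*1000).round(1),'turn',Q.from_matrix(R.T@Rt).as_rotvec().round(4))
E
python3 - <<'E'
import cell
print([n for n in dir(cell) if n[0]!='_'], getattr(cell,'tip_extent',None))
from h import *
plan(cell.read_state(),-1,.2)
E
```

```text
['MotionError', 'camera_model', 'capture', 'read_state', 'sign_off', 'tip_extent'] 0.011
target [ 0.4634 -0.204   0.2   ] shift tool mm [-272.6 -338.2   20.5] world [195.8 387.8 -20. ] turn [-6.000e-04  1.700e-03 -7.123e-01]
```

Emit:
move_arm:
  rows: [-20, -25, 0, 0, 0, 0, 0, -20, -25, 0, 0, 0, 0, 0, -20, -25, 0, 0, 0, 0, 0, -20, -25, 0, 0, 0, 0, 0, -20, -25, 0, 0, 0, 0, 0]
  newtons: 30

```text
time_s: 0.52
ee_pos: [0.3408, -0.448, 0.2205]
ee_rot: [[0.412, -0.911, -0.001], [-0.911, -0.412, 0.001], [-0.001, 0.0, -1.0]]
wrist_force: [0.7, 0.4, -0.0]
gripper_width: 0.297
```

Emit:
move_arm:
  rows: [-20, -25, 0, 0, 0, 0, 0, -20, -25, 0, 0, 0, 0, 0, -20, -25, 0, 0, 0, 0, 0, -20, -25, 0, 0, 0, 0, 0, -20, -25, 0, 0, 0, 0, 0]

```text
time_s: 0.93
ee_pos: [0.4134, -0.3053, 0.2207]
ee_rot: [[0.412, -0.911, -0.001], [-0.911, -0.412, 0.0], [-0.0, 0.0, -1.0]]
wrist_force: [0.8, -0.1, -0.4]
gripper_width: -0.001
```

Emit:
move_arm:
  rows: [-20, -25, 0, 0, 0, -0.1, 0, 0, 0, 0, 0, 0, -0.12, 0, 0, 0, 0, 0, 0, -0.12, 0, 0, 0, 0, 0, 0, -0.12, 0, 0, 0, 0, 0, 0, -0.12, 0]

```text
time_s: 1.35
ee_pos: [0.4276, -0.2781, 0.2206]
ee_rot: [[0.848, -0.531, -0.001], [-0.531, -0.848, 0.0], [-0.001, 0.0, -1.0]]
wrist_force: [-0.1, 0.7, -0.1]
gripper_width: 0.003
```

```bash
python3 - <<'E'
import cell
from h import *
s=cell.read_state();print(s['ee_pos'],s['gripper_width'],s['time_s'],s['wrist_force']);plan(s,-1,.14)
E
```

```text
[ 0.42757792 -0.27805722  0.22059686] 0.0026892566199417773 1.35 [-0.08112746  0.72825661 -0.12998384]
target [ 0.4634 -0.204   0.14  ] shift tool mm [ -8.9 -81.8  80.6] world [ 35.8  74.1 -80.6] turn [ 0.0002  0.0008 -0.1257]
```

Emit:
move_arm:
  rows: [0, 0, 0, 0, 0, -0.124, 0, 1, -21, 15, 0, 0, 0, 0, 0, -21, 20, 0, 0, 0, 0, 0, -20, 20, 0, 0, 0, 0, 0, -20, 20, 0, 0, 0, 0]

```text
time_s: 1.77
ee_pos: [0.4638, -0.2039, 0.145]
ee_rot: [[0.904, -0.428, -0.0], [-0.428, -0.904, -0.0], [0.0, 0.0, -1.0]]
wrist_force: [0.1, -1.1, 0.0]
gripper_width: -0.001
```

Emit:
move_arm:
  rows: [0, 0, 5, 0, 0, 0, 0, 0, 0, 0, 0, 0, 0, 0]

```text
time_s: 1.93
ee_pos: [0.4626, -0.2032, 0.1389]
ee_rot: [[0.905, -0.425, -0.004], [-0.425, -0.905, 0.002], [-0.004, -0.0, -1.0]]
wrist_force: [0.7, -1.7, 0.3]
gripper_width: -0.002
```

```bash
python3 - <<'E'
import cell
from h import *
s=cell.read_state();plan(s,-1,.11); print(s['wrist_force'])
p,d=cell.capture("scene"); cv2.imwrite("pics/s1.png",cv2.resize(p[180:380,100:400],None,fx=2.6,fy=2.6))
p,d=cell.capture("top"); cv2.imwrite("pics/t1.png",cv2.resize(p[140:400,260:560],None,fx=2.3,fy=2.3))
E
```

```text
target [ 0.4634 -0.204   0.11  ] shift tool mm [ 1.2  0.4 28.9] world [  0.8  -0.8 -28.9] turn [-0.0001  0.0042 -0.0055]
[ 0.65020344 -1.72858218  0.3184829 ]
```

View pics/s1.png

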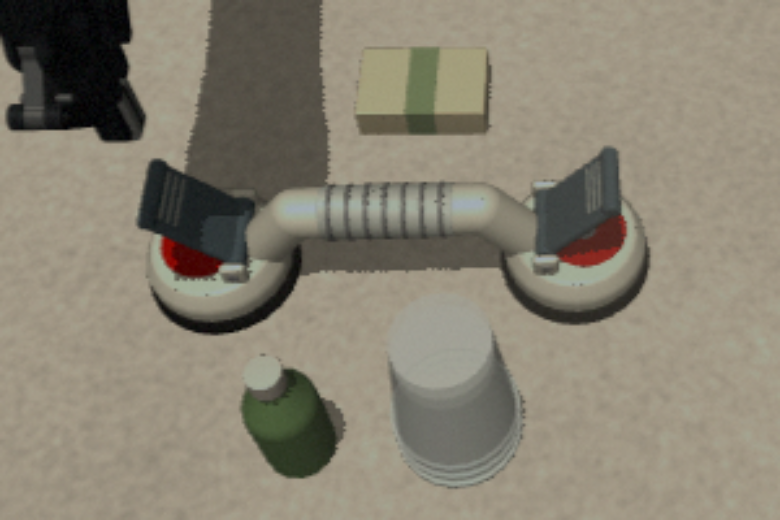

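View pics/t1.png

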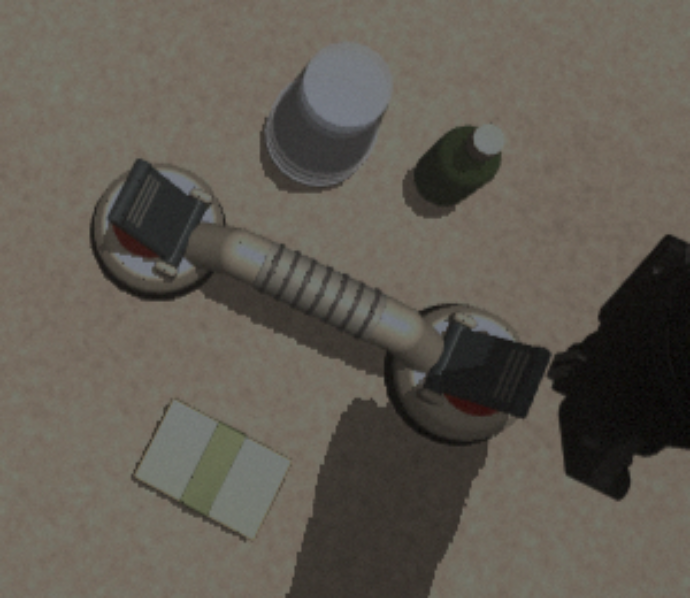

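The pictures show the gripper well to the side of the right lever (scene about (142,230), top about (505,300)), not above it. I'll project the reported TCP to see whether they agree.

```bash
python3 - <<'E'
import cell
from h import *
s=cell.read_state(); t=np.array(s['ee_pos']);R=np.array(s['ee_rot'])
tip=t+R[:,2]*.011
for n in("scene","top"):
    m=cell.camera_model(n); m0=m; print(n,proj(m,tip),proj(m,t-R[:,2]*.06),np.round(m['camera_from_world'][:3,3],3))
    p,d=cell.capture(n); cv2.imwrite(f"pics/{n}2.png",p); W=world(m,d)
    w=W.reshape(-1,3); k=(w[:,2]>.105)&(w[:,2]<.35)&(p.reshape(-1,3).max(1)<60)&(w[:,0]>.35); w=w[k]
    lo=w[w[:,2]<w[:,2].min()+.012]; print(len(w),w.min(0),w.max(0),'lowest',lo.mean(0),len(lo))
print(s['time_s'],t)
E
```

```text
scene [150.42656292 238.9956216 ] [133.23286157 207.91993769] [-0.263 -0.352  1.043]
5882 [ 0.41345786 -0.24214768  0.15273249] [ 0.52430775 -0.16795784  0.34998396] lowest [ 0.47235358 -0.20200299  0.16104395] 54
top [500.8967418  302.44288944] [525.0030802  299.41294828] [0.021 0.557 0.63 ]
5229 [ 0.40357578 -0.2394461   0.10818621] [ 0.64563242 -0.06924239  0.3498806 ] lowest [ 0.64461627 -0.0697503   0.10953551] 2
2.0333 [ 0.46345806 -0.20573321  0.14123198]
```

View pics/scene2.png

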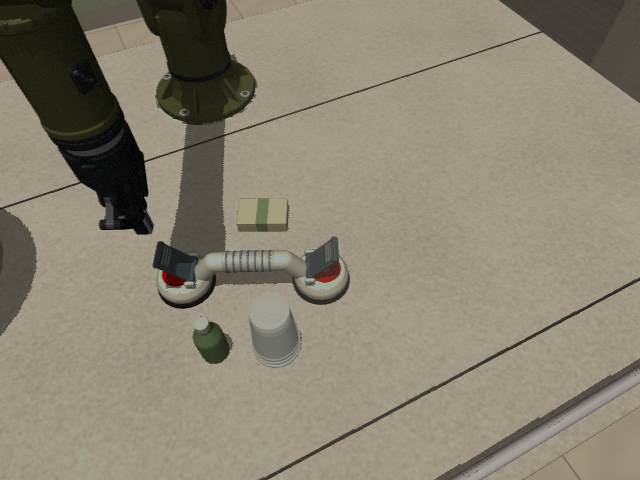

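View pics/top2.png

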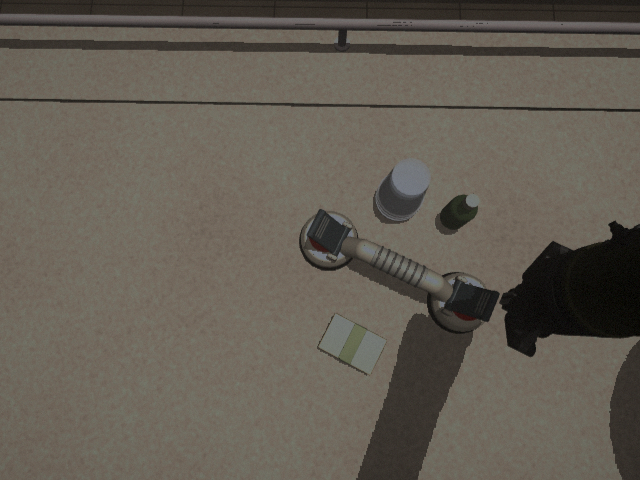

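The visible tip (scene ≈(150,234), top ≈(502,301)) agrees with the projected TCP; the offset is only parallax from height. The tip is above the right lever, so I go down.

Emit:
move_arm:
  rows: [0, 0, 12, 0, 0, 0, 0, 0, 0, 12, 0, 0, 0, 0, 0, 0, 6, 0, 0, 0, 0, 0, 0, 2, 0, 0, 0, 0]

```text
time_s: 2.47
ee_pos: [0.4623, -0.2045, 0.107]
ee_rot: [[0.904, -0.428, -0.003], [-0.428, -0.904, 0.001], [-0.003, -0.0, -1.0]]
wrist_force: [0.3, 0.8, 0.3]
gripper_width: -0.002
```

Emit:
move_arm:
  rows: [0, 0, 3, 0, 0, 0, 0, 0, 0, 3, 0, 0, 0, 0, 0, 0, 3, 0, 0, 0, 0, 0, 0, 3, 0, 0, 0, 0]

```text
time_s: 2.8
ee_pos: [0.464, -0.2048, 0.097]
ee_rot: [[0.904, -0.428, 0.0], [-0.428, -0.904, -0.0], [0.001, 0.0, -1.0]]
wrist_force: [1.3, -0.3, -0.4]
gripper_width: -0.002
```

Emit:
move_arm:
  rows: [0, 0, 3, 0, 0, 0, 0, 0, 0, 3, 0, 0, 0, 0]

```text
time_s: 2.97
ee_pos: [0.4639, -0.2048, 0.0909]
ee_rot: [[0.904, -0.428, 0.0], [-0.428, -0.904, -0.0], [0.0, 0.0, -1.0]]
wrist_force: [0.4, 0.3, -0.0]
gripper_width: 0.004
```

```bash
python3 - <<'E'
import cell
from h import *
s=cell.read_state();plan(s,-1,.06); print(s['wrist_force'])
p,d=cell.capture("scene"); cv2.imwrite("pics/s3.png",cv2.resize(p[180:320,100:300],None,fx=4,fy=4))
E
```

```text
target [ 0.4634 -0.204   0.06  ] shift tool mm [-0.8 -0.6 30.9] world [ -0.5   0.9 -30.9] turn [ 0.0001 -0.0004 -0.0083]
[ 0.3991289   0.26181121 -0.04923046]
```

View pics/s3.png

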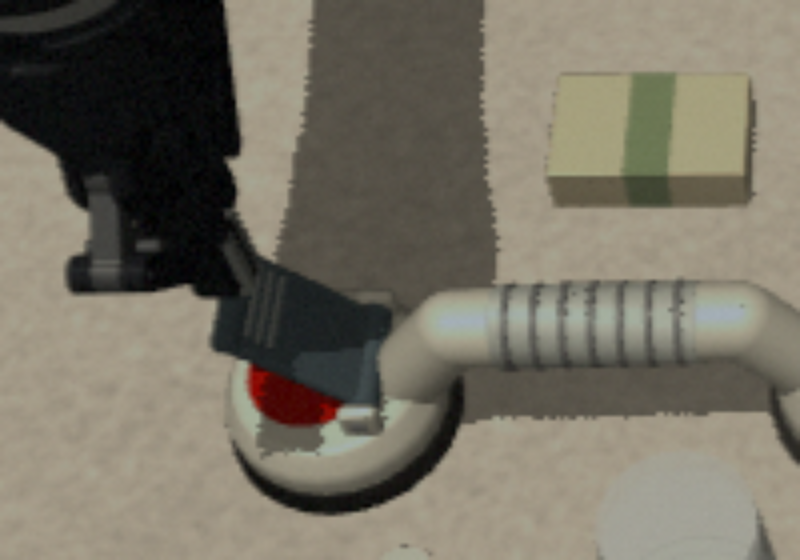

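The lever hides the fingertip in this view (around (235,290) in the crop) and there is no contact force, so the tip may be beside or behind the lever's free end. I'll measure that before going on.

```bash
python3 - <<'E'
import cell
from h import *
X=np.array([Y[1],-Y[0]])
for n,rois in(("scene",[(150,235,200,290),(300,232,345,285)]),("top",[(300,205,355,260),(440,275,502,325)])):
    p=cv2.imread(f"pics/{n}0.png").astype(int); d=np.load(f"pics/{n}0.npy"); m=cell.camera_model(n); W=world(m,d)
    for x0,y0,x1,y1 in rois:
        q=p[y0:y1,x0:x1]; w=W[y0:y1,x0:x1]
        mk=(q[...,0]>=q[...,2])&(q.max(-1)<110)&(w[...,2]>.04)&(w[...,2]<.11)
        P=w[mk]; h=np.c_[(P[:,:2]-C)@X,(P[:,:2]-C)@Y,P[:,2]]
        print(n,'x',np.percentile(h[:,0],[1,99]).round(4),'y',np.percentile(h[:,1],[1,99]).round(4),'z',np.percentile(h[:,2],[1,99]).round(4),
         'end y at z>.085',np.median(h[h[:,2]>.085],axis=0).round(4))
s=cell.read_state();t=np.array(s['ee_pos'])
print('tcp in handle',(t[:2]-C)@X,(t[:2]-C)@Y,t[2])
m=cell.camera_model("scene")
p,d=cell.capture("scene");W=world(m,d)
for n in("scene","top"):
    m=cell.camera_model(n);p,d=cell.capture(n);W=world(m,d); w=W.reshape(-1,3);pp=p.reshape(-1,3).astype(int)
    h=np.c_[(w[:,:2]-C)@X,(w[:,:2]-C)@Y,w[:,2]]
    for lo in np.arange(.08,.17,.015):
        k=(h[:,2]>lo)&(h[:,2]<lo+.015)&(h[:,1]<-.085)&(h[:,1]>-.25)&(abs(h[:,0])<.08)&(pp.max(1)<100)
        if k.sum()>8: print(n,lo.round(3),k.sum(),'x',np.percentile(h[k,0],[2,98]).round(3),'y',np.percentile(h[k,1],[2,98]).round(3))
    cv2.imwrite(f"pics/{n}4.png",p)
p=cv2.imread("pics/top4.png");cv2.imwrite("pics/t4c.png",cv2.resize(p[230:370,400:600],None,fx=4,fy=4))
E
```

```text
scene x [-0.0211  0.0219] y [-0.1358 -0.0883] z [0.0431 0.0946] end y at z>.085 [ 0.0033 -0.1307  0.0922]
scene x [-0.0213  0.0212] y [0.0902 0.137 ] z [0.0453 0.0951] end y at z>.085 [0.0015 0.1325 0.0932]
top x [-0.0236  0.0195] y [0.088  0.1369] z [0.0428 0.0942] end y at z>.085 [-0.0027  0.1322  0.0918]
top x [-0.0227  0.0199] y [-0.1371 -0.0887] z [0.0426 0.0942] end y at z>.085 [-0.003  -0.1328  0.092 ]
tcp in handle 0.0003107247703732721 -0.13061051311547536 0.09023249575056831
scene 0.08 240 x [-0.019  0.022] y [-0.137 -0.121]
scene 0.095 25 x [-0.004  0.013] y [-0.134 -0.119]
scene 0.11 102 x [-0.004  0.015] y [-0.136 -0.119]
scene 0.125 72 x [-0.005  0.015] y [-0.127 -0.119]
scene 0.14 157 x [-0.03   0.031] y [-0.14  -0.117]
scene 0.155 239 x [-0.04   0.041] y [-0.141 -0.114]
scene 0.17 256 x [-0.05   0.053] y [-0.124 -0.113]
top 0.08 228 x [-0.023  0.019] y [-0.134 -0.122]
top 0.095 20 x [-0.009  0.011] y [-0.124 -0.119]
top 0.11 75 x [-0.014  0.013] y [-0.129 -0.119]
top 0.125 50 x [-0.014  0.006] y [-0.127 -0.119]
top 0.14 144 x [-0.032  0.033] y [-0.129 -0.117]
top 0.155 199 x [-0.042  0.044] y [-0.134 -0.114]
top 0.17 205 x [-0.053  0.053] y [-0.128 -0.113]
```

View pics/t4c.png

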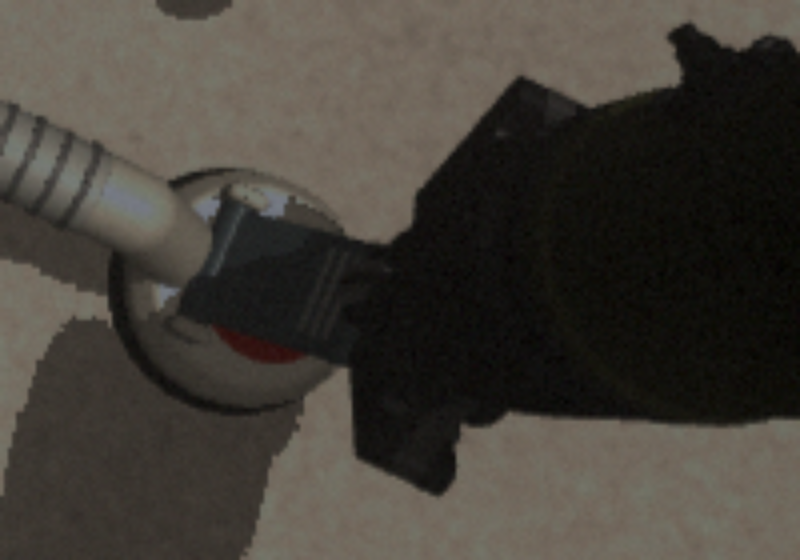

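```bash
python3 - <<'E'
import cell
from h import *
X=np.array([Y[1],-Y[0]])
p=cv2.imread("pics/scene4.png"); m=cell.camera_model("scene")
im=cv2.resize(p[220:285,130:210],None,fx=9,fy=9,interpolation=cv2.INTER_CUBIC)
im=np.clip(255*(im/255.)**.5,0,255).astype(np.uint8)
for z,c in((.079,(0,0,255)),(.095,(0,255,0)),(.11,(255,0,0))):
    pts=[]
    for x,y in((-.014,-.12),(.014,-.12),(.014,-.142),(-.014,-.142)):
        q=proj(m,np.r_[C+x*X+y*Y,z]); pts.append((q-[130,220]+.5)*9)
    print(z,(np.array(pts)/9+[130,220]).round(0).tolist()); cv2.polylines(im,[np.int32(pts)],True,c,1)
cv2.imwrite("pics/s5.png",im)
E
```

```text
0.079 [[171.0, 250.0], [168.0, 266.0], [153.0, 266.0], [156.0, 251.0]]
0.095 [[168.0, 245.0], [165.0, 260.0], [150.0, 261.0], [153.0, 245.0]]
0.11 [[165.0, 239.0], [162.0, 255.0], [146.0, 255.0], [150.0, 239.0]]
```

View pics/s5.png

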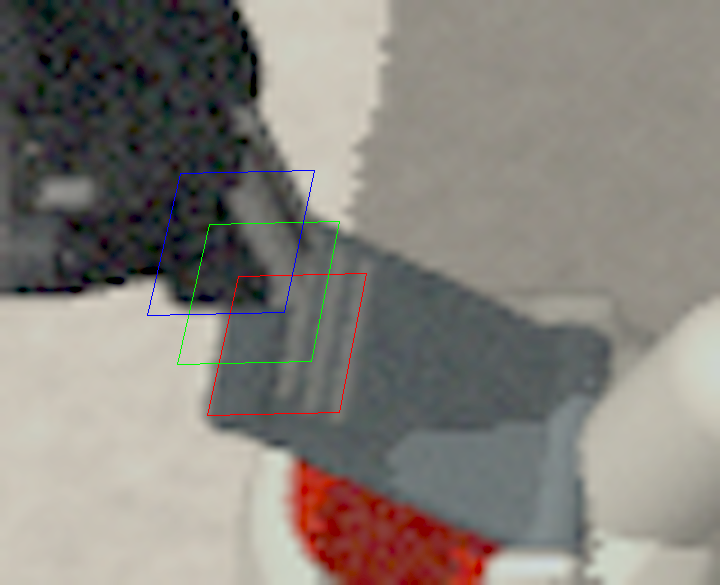

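The finger's lower corner (crop (270,305)) fits a tip about 15–20 mm higher than reported, still over the lever and clear of it, which matches the zero force. I'll keep going down in small steps and watch the force.

Emit:
move_arm:
  rows: [0, 0, 3, 0, 0, 0, 0, 0, 0, 3, 0, 0, 0, 0]

```text
time_s: 3.33
ee_pos: [0.464, -0.205, 0.0852]
ee_rot: [[0.904, -0.428, 0.001], [-0.428, -0.904, -0.001], [0.001, 0.0, -1.0]]
wrist_force: [-0.4, 0.1, 0.3]
gripper_width: -0.002
```

Emit:
move_arm:
  rows: [0, 0, 3, 0, 0, 0, 0, 0, 0, 3, 0, 0, 0, 0]

```text
time_s: 3.5
ee_pos: [0.4632, -0.2071, 0.0803]
ee_rot: [[0.904, -0.428, -0.001], [-0.428, -0.904, -0.004], [0.001, 0.004, -1.0]]
wrist_force: [-9.0, -5.0, 17.3]
gripper_width: -0.003
```

Emit:
move_arm:
  rows: [0, 0, 2, 0, 0, 0, 0, 0, 0, 2, 0, 0, 0, 0]

```text
time_s: 3.67
ee_pos: [0.462, -0.2101, 0.0773]
ee_rot: [[0.903, -0.43, -0.003], [-0.43, -0.903, -0.008], [0.001, 0.008, -1.0]]
wrist_force: [-11.6, -9.5, 19.7]
gripper_width: 0.002
```

Force is 20 N and directed outward, which isn't what the lever should give. I back off and look.

Emit:
move_arm:
  rows: [0, 0, -5, 0, 0, 0, 0, 0, 0, -5, 0, 0, 0, 0]

```text
time_s: 3.83
ee_pos: [0.4637, -0.2051, 0.0853]
ee_rot: [[0.903, -0.429, 0.0], [-0.429, -0.903, -0.0], [0.0, -0.0, -1.0]]
wrist_force: [-0.4, -0.1, 0.3]
gripper_width: 0.0
```

```bash
python3 - <<'E'
import cell
from h import *
s=cell.read_state();print(np.round(s['ee_pos'],4),s['wrist_force'])
for n,(a,b,c,e) in (("scene",(200,330,90,290)),("top",(220,350,400,600))):
    p,d=cell.capture(n); cv2.imwrite(f"pics/{n}6.png",p); np.save(f"pics/{n}6.npy",d)
    im=cv2.resize(p[a:b,c:e],None,fx=4,fy=4,interpolation=cv2.INTER_CUBIC)
    cv2.imwrite(f"pics/{n}6c.png",np.clip(255*(im/255.)**(.5),0,255).astype(np.uint8))
E
```

```text
[ 0.4637 -0.2051  0.0853] [-0.4321389  -0.08022279  0.30749686]
```

View pics/scene6c.png

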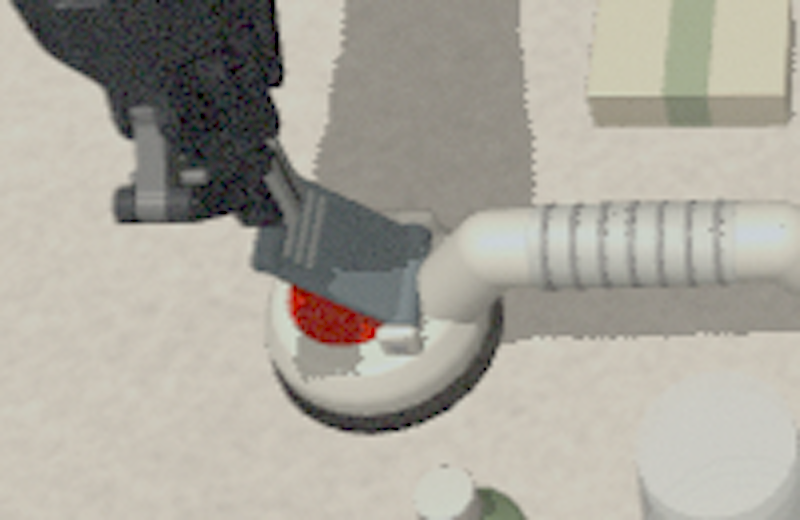

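View pics/top6c.png

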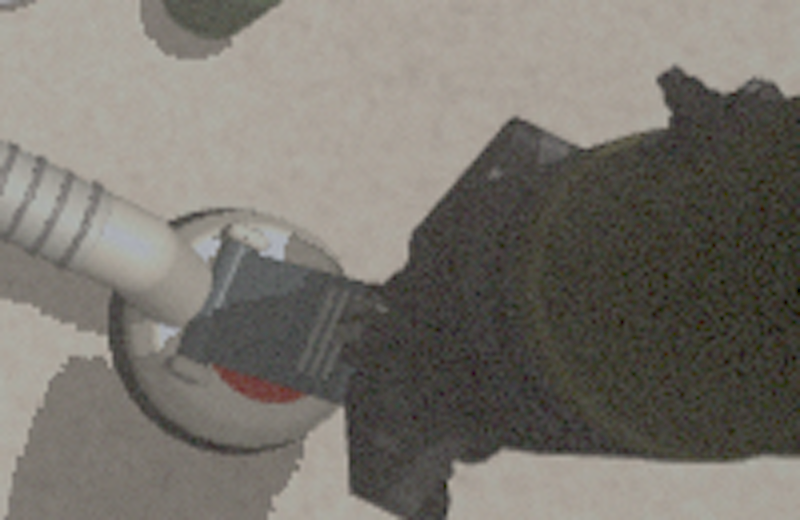

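```bash
python3 - <<'E'
import cell
from h import *
X=np.array([Y[1],-Y[0]])
for n in("scene","top"):
    m=cell.camera_model(n);d=np.load(f"pics/{n}6.npy");d0=np.load(f"pics/{n}0.npy");W=world(m,d)
    k=(d0-d>.006)&(d>0)
    w=W[k];h=np.c_[(w[:,:2]-C)@X,(w[:,:2]-C)@Y,w[:,2]]
    h=h[(h[:,2]>.06)&(h[:,2]<.2)]
    for lo in np.arange(.06,.15,.006):
        q=h[(h[:,2]>=lo)&(h[:,2]<lo+.006)&(abs(h[:,0])<.03)]
        if len(q)>2: print(n,lo.round(3),len(q),'x',np.percentile(q[:,0],[5,95]).round(4),'y',np.percentile(q[:,1],[5,95]).round(4))
E
```

```text
scene 0.096 10 x [-0.0036  0.008 ] y [-0.1246 -0.1198]
scene 0.102 34 x [-0.003   0.0133] y [-0.1349 -0.1196]
scene 0.108 53 x [-0.0054  0.0148] y [-0.136  -0.1195]
scene 0.114 34 x [-0.0032  0.0149] y [-0.13   -0.1196]
scene 0.12 37 x [-0.0036  0.0145] y [-0.1256 -0.1194]
scene 0.126 23 x [-0.003   0.0139] y [-0.1241 -0.1191]
scene 0.132 16 x [-0.006   0.0103] y [-0.1223 -0.1186]
scene 0.138 42 x [-0.0118  0.0156] y [-0.1236 -0.1173]
scene 0.144 111 x [-0.0242  0.0261] y [-0.1388 -0.1174]
top 0.096 5 x [-0.0055  0.0067] y [-0.1224 -0.1192]
top 0.102 22 x [-0.0085  0.0104] y [-0.1235 -0.1191]
top 0.108 33 x [-0.0126  0.0119] y [-0.1261 -0.1189]
top 0.114 26 x [-0.0127  0.0126] y [-0.127  -0.1189]
top 0.12 23 x [-0.0126  0.006 ] y [-0.1248 -0.1188]
top 0.126 19 x [-0.0124  0.0066] y [-0.1232 -0.1189]
top 0.132 19 x [-0.0137  0.008 ] y [-0.1237 -0.1185]
top 0.138 43 x [-0.0173  0.0139] y [-0.123  -0.1167]
top 0.144 64 x [-0.0275  0.0271] y [-0.1261 -0.1166]
```

The depth readings put the shut tips about 11 mm above the reported TCP height (tip at 0.096 with TCP at 0.085), not 11 mm below it. Contact was therefore the flat tip jamming by friction on the lever's free-end edge. I'll move inward so that the tip's outer edge bears on the upper face, then push down and slightly outward.

Emit:
move_arm:
  rows: [0, 0, -12, 0, 0, 0, 0, 0, -8, 0, 0, 0, 0, 0, 0, -7, 0, 0, 0, 0, 0, 0, 0, 10, 0, 0, 0, 0, 0, 0, 4, 0, 0, 0, 0]

```text
time_s: 4.35
ee_pos: [0.4699, -0.19, 0.0816]
ee_rot: [[0.905, -0.426, -0.001], [-0.426, -0.905, 0.001], [-0.001, -0.0, -1.0]]
wrist_force: [-0.6, 1.0, -0.4]
gripper_width: 0.0
```

Emit:
move_arm:
  rows: [0, 0, 3, 0, 0, 0, 0, 0, 0, 3, 0, 0, 0, 0]

```text
time_s: 4.52
ee_pos: [0.4694, -0.1911, 0.0758]
ee_rot: [[0.904, -0.428, -0.002], [-0.428, -0.904, 0.001], [-0.002, 0.0, -1.0]]
wrist_force: [-0.6, 0.1, 0.4]
gripper_width: 0.001
```

Emit:
move_arm:
  rows: [0, 1, 3, 0, 0, 0, 0, 0, 1, 3, 0, 0, 0, 0]

```text
time_s: 4.68
ee_pos: [0.4695, -0.193, 0.071]
ee_rot: [[0.904, -0.428, 0.0], [-0.428, -0.904, 0.0], [0.0, -0.0, -1.0]]
wrist_force: [-0.5, 2.4, 6.1]
gripper_width: 0.004
```

That is the expected lever reaction: 6 N up and slightly inward. Continuing.

Emit:
move_arm:
  rows: [0, 1, 3, 0, 0, 0, 0, 0, 1, 3, 0, 0, 0, 0, 0, 1, 3, 0, 0, 0, 0]

```text
time_s: 4.93
ee_pos: [0.4692, -0.1963, 0.0631]
ee_rot: [[0.904, -0.428, 0.002], [-0.428, -0.904, -0.001], [0.003, 0.0, -1.0]]
wrist_force: [-0.3, 1.1, 6.5]
gripper_width: -0.001
```

Emit:
move_arm:
  rows: [0, 1, 3, 0, 0, 0, 0, 0, 1, 3, 0, 0, 0, 0, 0, 1, 3, 0, 0, 0, 0]

```text
time_s: 5.18
ee_pos: [0.4676, -0.1995, 0.0537]
ee_rot: [[0.904, -0.428, 0.002], [-0.428, -0.904, -0.002], [0.003, 0.001, -1.0]]
wrist_force: [0.9, -1.0, 3.3]
gripper_width: 0.001
```

Emit:
move_arm:
  rows: [0, 1, 3, 0, 0, 0, 0, 0, 1, 3, 0, 0, 0, 0, 0, 1, 2, 0, 0, 0, 0]

```text
time_s: 5.43
ee_pos: [0.4646, -0.2009, 0.044]
ee_rot: [[0.904, -0.428, -0.002], [-0.428, -0.904, 0.001], [-0.002, -0.0, -1.0]]
wrist_force: [-0.7, -0.5, -1.2]
gripper_width: -0.001
```

```bash
python3 - <<'E'
import cell
from h import *
s=cell.read_state();print(np.round(s['ee_pos'],4),s['wrist_force'])
p,d=cell.capture("scene"); im=cv2.resize(p[200:330,90:290],None,fx=4,fy=4,interpolation=cv2.INTER_CUBIC)
cv2.imwrite("pics/s7.png",np.clip(255*(im/255.)**.5,0,255).astype(np.uint8))
E
```

```text
[ 0.4646 -0.2009  0.044 ] [-0.67446746 -0.48376765 -1.23805231]
```

View pics/s7.png

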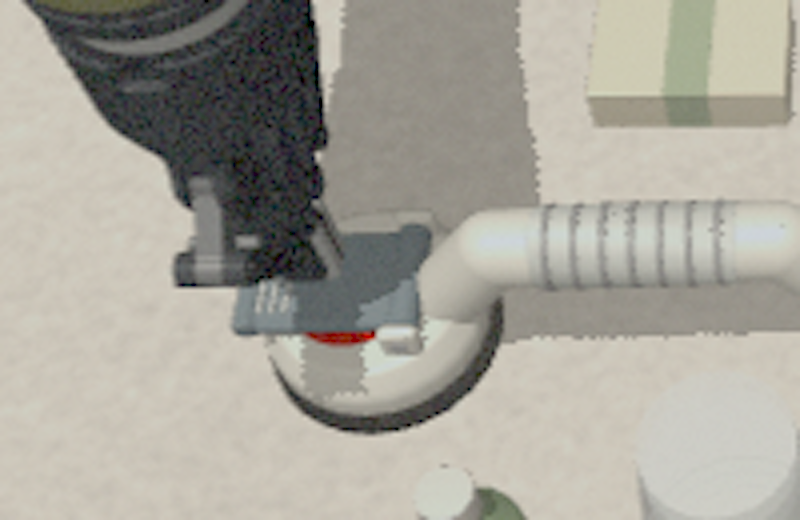

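The lever is nearly down, with a sliver of red still showing at crop (340,338). A little further.

Emit:
move_arm:
  rows: [0, 0, 2, 0, 0, 0, 0, 0, 0, 2, 0, 0, 0, 0, 0, 0, 0, 0, 0, 0, 0, 0, 0, 0, 0, 0, 0, 0]

```text
time_s: 5.82
ee_pos: [0.4653, -0.201, 0.0408]
ee_rot: [[0.904, -0.428, -0.0], [-0.428, -0.904, 0.0], [-0.0, 0.0, -1.0]]
wrist_force: [-0.9, -0.5, 0.6]
gripper_width: -0.001
```

```bash
python3 - <<'E'
import cell
from h import *
s=cell.read_state();print(np.round(s['ee_pos'],4),s['wrist_force'])
p,d=cell.capture("scene"); im=cv2.resize(p[200:330,90:290],None,fx=4,fy=4,interpolation=cv2.INTER_CUBIC)
cv2.imwrite("pics/s8.png",np.clip(255*(im/255.)**.5,0,255).astype(np.uint8))
E
```

```text
[ 0.4653 -0.201   0.0408] [-0.91699697 -0.46902031  0.56576429]
```

View pics/s8.png

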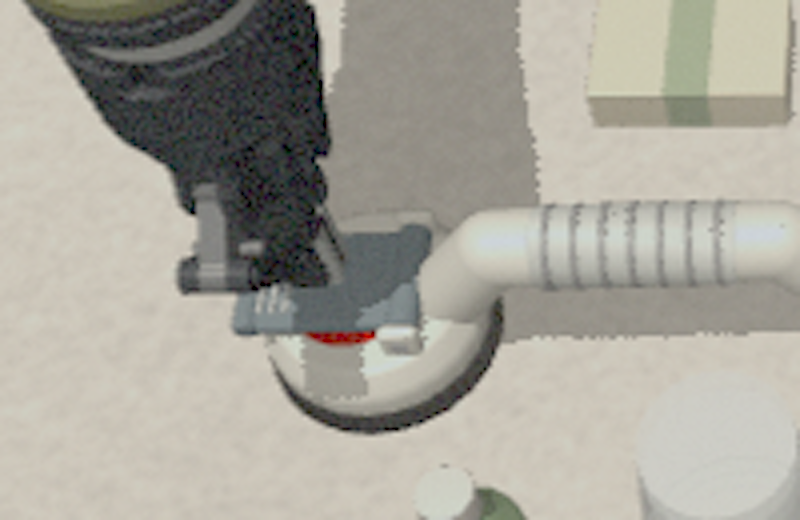

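```bash
cat >> h.py <<'E'
X=np.array([Y[1],-Y[0]])
def lev(n,p,d,m,sgn):
    W=world(m,d);w=W.reshape(-1,3);q=p.reshape(-1,3).astype(int)
    h=np.c_[(w[:,:2]-C)@X,(w[:,:2]-C)@Y*sgn,w[:,2]]
    k=(abs(h[:,0])<.018)&(h[:,1]>.105)&(h[:,1]<.165)&(h[:,2]>.036)&(h[:,2]<.1)&(q[:,0]>=q[:,2])
    h=h[k]
    if len(h)<10: print(n,sgn,len(h));return
    a=np.polyfit(h[:,1],h[:,2],1); print(n,sgn,len(h),'y',np.percentile(h[:,1],[1,99]).round(4),'z',np.percentile(h[:,2],[1,50,99]).round(4),'deg',np.degrees(np.arctan(a[0])).round(1))
E
python3 - <<'E'
import cell
from h import *
for n in("scene","top"):
    p,d=cell.capture(n); m=cell.camera_model(n); lev(n,p,d,m,-1); lev(n,p,d,m,1)
E
```

```text
scene -1 420 y [0.1056 0.1577] z [0.0424 0.0451 0.0991] deg -9.7
scene 1 314 y [0.1051 0.1372] z [0.0606 0.0757 0.095 ] deg 48.3
top -1 232 y [0.1052 0.1278] z [0.0414 0.0438 0.0972] deg 10.9
top 1 406 y [0.1051 0.1375] z [0.0593 0.0749 0.0944] deg 48.8
```

Right lever reads level at z ≈ 0.044–0.045, so it is locked. I lift clear and cross over to the left lever.

Emit:
move_arm:
  rows: [0, 0, -10, 0, 0, 0, 0, 0, 0, -30, 0, 0, 0, 0, 0, 0, -35, 0, 0, 0, 0, 0, 0, -35, 0, 0, 0, 0, 0, -22, 0, 0, 0, 0, 0]

```text
time_s: 6.38
ee_pos: [0.4776, -0.1871, 0.159]
ee_rot: [[0.901, -0.434, 0.01], [-0.434, -0.901, -0.008], [0.013, 0.003, -1.0]]
wrist_force: [1.5, -1.9, 0.5]
gripper_width: 0.002
```

Emit:
move_arm:
  rows: [0, -35, 0, 0, 0, 0, 0, 0, -35, 0, 0, 0, 0, 0, 0, -35, 0, 0, 0, 0, 0, 0, -35, 0, 0, 0, 0, 0, 0, -35, 0, 0, 0, 0, 0]

```text
time_s: 6.8
ee_pos: [0.5504, -0.0217, 0.1522]
ee_rot: [[0.904, -0.428, 0.001], [-0.428, -0.904, -0.001], [0.002, 0.0, -1.0]]
wrist_force: [0.8, -1.2, -0.1]
gripper_width: -0.004
```

Emit:
move_arm:
  rows: [0, -25, 0, 0, 0, 0, 0, 0, -20, 0, 0, 0, 0, 0, 0, 0, 0, 0, 0, 0, 0, 0, 0, 0, 0, 0, 0, 0]

```text
time_s: 7.13
ee_pos: [0.5692, 0.019, 0.1517]
ee_rot: [[0.905, -0.425, 0.0], [-0.425, -0.905, 0.0], [0.0, -0.0, -1.0]]
wrist_force: [0.3, -0.3, -0.1]
gripper_width: 0.0
```

```bash
python3 - <<'E'
import cell
from h import *
s=cell.read_state();plan(s,1,.082,.115)
for n in("scene","top"):
    p,d=cell.capture(n); m=cell.camera_model(n); lev(n,p,d,m,-1); lev(n,p,d,m,1); cv2.imwrite(f"pics/{n}9.png",p)
E
```

```text
target [0.5663 0.0184 0.082 ] shift tool mm [-2.3  1.8 69.7] world [ -2.8  -0.6 -69.7] turn [-0.0004 -0.0003 -0.0055]
scene -1 583 y [0.1057 0.1583] z [0.0425 0.0449 0.048 ] deg 1.4
scene 1 172 y [0.1058 0.1371] z [0.0608 0.0742 0.0951] deg 48.5
top -1 0
top 1 0
```

View pics/scene9.png

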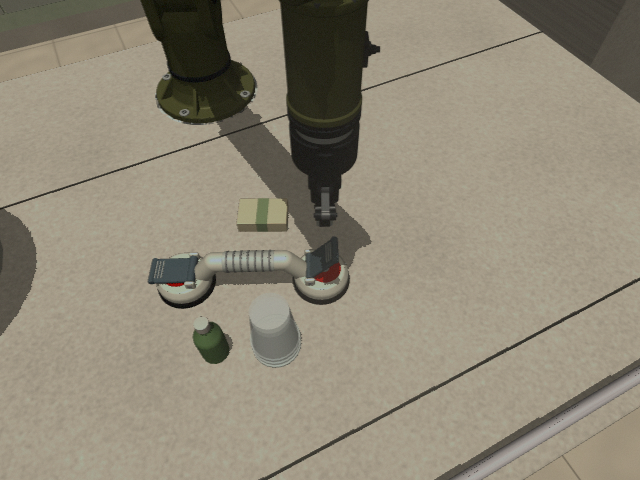

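The right lever stays flat (lever at (172,270)); the gripper hangs above the left lever (325,222). Now down onto it.

Emit:
move_arm:
  rows: [-2, 2, 20, 0, 0, 0, 0, 0, 0, 25, 0, 0, 0, 0, 0, 0, 15, 0, 0, 0, 0, 0, 0, 5, 0, 0, 0, 0, 0, 0, 3, 0, 0, 0, 0]

```text
time_s: 7.65
ee_pos: [0.5655, 0.015, 0.0823]
ee_rot: [[0.903, -0.43, -0.002], [-0.43, -0.903, -0.001], [-0.001, 0.001, -1.0]]
wrist_force: [-0.8, -0.1, 1.0]
gripper_width: 0.002
```

Emit:
move_arm:
  rows: [0, 0, 3, 0, 0, 0, 0, 0, 0, 3, 0, 0, 0, 0]

```text
time_s: 7.82
ee_pos: [0.5672, 0.0161, 0.078]
ee_rot: [[0.904, -0.428, 0.002], [-0.428, -0.904, -0.0], [0.002, -0.0, -1.0]]
wrist_force: [1.0, 0.1, -0.1]
gripper_width: 0.0
```

Emit:
move_arm:
  rows: [0, -1, 3, 0, 0, 0, 0, 0, -1, 3, 0, 0, 0, 0]

```text
time_s: 7.98
ee_pos: [0.5678, 0.0183, 0.0716]
ee_rot: [[0.904, -0.428, 0.001], [-0.428, -0.904, -0.0], [0.001, -0.0, -1.0]]
wrist_force: [-1.2, -1.0, 6.2]
gripper_width: -0.003
```

Emit:
move_arm:
  rows: [0, -1, 3, 0, 0, 0, 0, 0, -1, 3, 0, 0, 0, 0, 0, -1, 3, 0, 0, 0, 0]

```text
time_s: 8.23
ee_pos: [0.5699, 0.0213, 0.0635]
ee_rot: [[0.904, -0.428, 0.003], [-0.428, -0.904, -0.0], [0.003, -0.001, -1.0]]
wrist_force: [-0.3, 0.1, 6.5]
gripper_width: -0.003
```

Emit:
move_arm:
  rows: [0, -1, 3, 0, 0, 0, 0, 0, -1, 3, 0, 0, 0, 0, 0, -1, 3, 0, 0, 0, 0]

```text
time_s: 8.48
ee_pos: [0.5713, 0.0245, 0.0542]
ee_rot: [[0.904, -0.427, 0.003], [-0.427, -0.904, 0.0], [0.003, -0.002, -1.0]]
wrist_force: [0.2, -0.4, 3.0]
gripper_width: 0.0
```

Emit:
move_arm:
  rows: [0, -1, 3, 0, 0, 0, 0, 0, -1, 3, 0, 0, 0, 0, 0, -1, 3, 0, 0, 0, 0, 0, 0, 2, 0, 0, 0, 0, 0, 0, 0, 0, 0, 0, 0]

```text
time_s: 8.9
ee_pos: [0.5701, 0.0265, 0.0409]
ee_rot: [[0.904, -0.428, -0.002], [-0.428, -0.904, -0.0], [-0.002, 0.001, -1.0]]
wrist_force: [-0.3, 0.3, 0.2]
gripper_width: -0.001
```

```bash
python3 - <<'E'
import cell
from h import *
for n in("scene",):
    p,d=cell.capture(n); m=cell.camera_model(n); lev(n,p,d,m,-1); lev(n,p,d,m,1)
    im=cv2.resize(p[200:330,140:400],None,fx=3,fy=3); cv2.imwrite("pics/s10.png",np.clip(255*(im/255.)**.6,0,255).astype(np.uint8))
E
```

```text
scene -1 570 y [0.1055 0.1582] z [0.0421 0.045  0.0477] deg 1.2
scene 1 263 y [0.106  0.1596] z [0.0422 0.0453 0.0486] deg 1.4
```

View pics/s10.png

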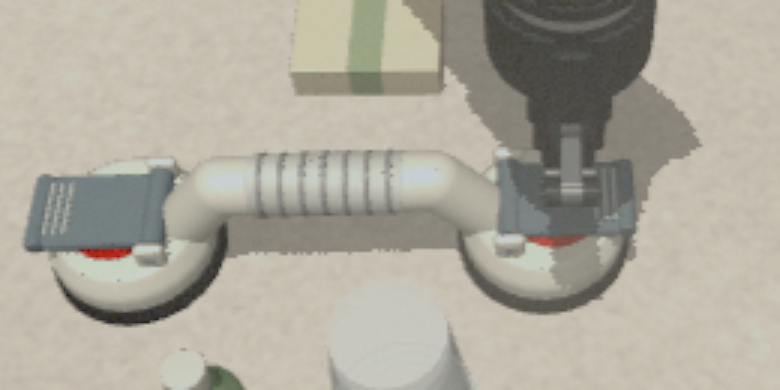

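Both levers read flat at z ≈ 0.045. I retreat upward and then toward the robot's free side (left).

Emit:
move_arm:
  rows: [0, 0, -10, 0, 0, 0, 0, 0, 0, -30, 0, 0, 0, 0, 0, 0, -35, 0, 0, 0, 0, 0, 0, -35, 0, 0, 0, 0, 0, 0, -20, 0, 0, 0, 0]

```text
time_s: 9.37
ee_pos: [0.5727, 0.027, 0.1771]
ee_rot: [[0.904, -0.427, 0.006], [-0.427, -0.904, -0.0], [0.005, -0.002, -1.0]]
wrist_force: [1.0, 0.3, 0.4]
gripper_width: 0.0
```

Emit:
move_arm:
  rows: [0, -30, 0, 0, 0, 0, 0, 0, -30, 0, 0, 0, 0, 0, 0, -30, 0, 0, 0, 0, 0, 0, -30, 0, 0, 0, 0, 0, 0, -30, 0, 0, 0, 0, 0]

```text
time_s: 9.78
ee_pos: [0.6359, 0.1631, 0.1732]
ee_rot: [[0.904, -0.428, 0.001], [-0.428, -0.904, -0.0], [0.001, -0.0, -1.0]]
wrist_force: [0.9, 0.5, 0.7]
gripper_width: -0.001
```

Emit:
move_arm:
  rows: [0, 0, 0, 0, 0, 0, 0, 0, 0, 0, 0, 0, 0, 0, 0, 0, 0, 0, 0, 0, 0]

```text
time_s: 10.03
ee_pos: [0.6351, 0.1614, 0.1723]
ee_rot: [[0.904, -0.428, -0.0], [-0.428, -0.904, -0.001], [0.0, 0.001, -1.0]]
wrist_force: [0.4, 0.1, 0.2]
gripper_width: -0.004
```

```bash
python3 - <<'E'
import cell
from h import *
print(cell.read_state()['wrist_force'])
for n in("scene","top"):
    p,d=cell.capture(n); m=cell.camera_model(n); lev(n,p,d,m,-1); lev(n,p,d,m,1); cv2.imwrite(f"pics/{n}11.png",p)
    W=world(m,d);W0=world(m,np.load(f"pics/{n}0.npy"))
    for nm,(x0,y0,x1,y1),lo,hi in ((("grip",(340,230,460,300),.072,.085),("soap",(310,305,395,380),.02,.13),("tum",(370,150,435,225),.11,.13),("shamp",(435,185,485,235),.1,.13)) if n=="top" else (("grip",(210,245,300,280),.072,.085),("soap",(230,190,295,235),.02,.13),("tum",(240,285,305,370),.11,.13),("shamp",(190,312,235,368),.1,.13))):
        r=[]
        for w in(W0,W):
            w=w[y0:y1,x0:x1].reshape(-1,3); r.append(w[(w[:,2]>lo)&(w[:,2]<hi)].mean(0))
        print(n,nm,((r[1]-r[0])*1000).round(1))
E
```

```text
[0.43190864 0.13449297 0.19378076]
scene -1 569 y [0.1056 0.1585] z [0.0424 0.045  0.0479] deg 1.2
scene 1 562 y [0.1061 0.1594] z [0.0425 0.0453 0.0484] deg 1.1
scene grip [-0.2 -0.2  0. ]
scene soap [-0.1 -0.   0. ]
scene tum [-0.  0.  0.]
scene shamp [-0.2  0.1  0.2]
top -1 784 y [0.1053 0.1592] z [0.0411 0.0439 0.0472] deg 1.2
top 1 458 y [0.1055 0.1542] z [0.0408 0.0437 0.0464] deg 0.1
top grip [0.1 0.1 0.1]
top soap [  4.1 -37.4  -0.2]
top tum [ 0.   0.1 -0. ]
top shamp [ 0.   0.1 -0. ]
```

View pics/scene11.png

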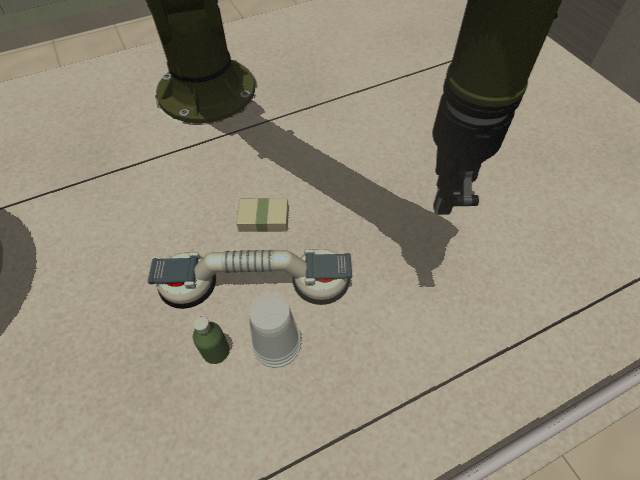

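View pics/top11.png

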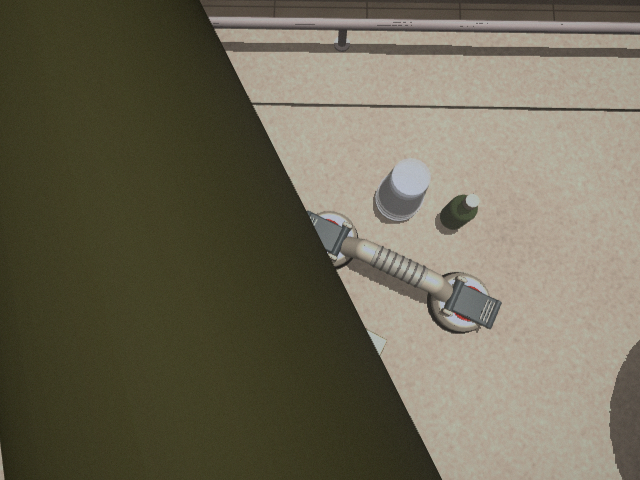

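Both levers lie flat (scene (172,270) and (328,265)) and nothing has moved. The top view's soap offset is only the arm covering the box; the scene view shows 0 mm. Handing in.

```bash
python3 -c "
from cell import *
print(sign_off())"
```

```text
the job is handed in; nothing more can be done
None
```

Both levers are pushed down and locked, and the job was handed in about 10 s into the 38 s limit. I pushed them with the shut fingertips, right lever first, then left. The arm then lifted clear and moved off to the left.

**Last checks:**
- **Levers:** both lie level, within about 1.5°, at 44–45 mm over the counter, which is the locked height.
- **Handle and bystanders:** the grip, tumblers, shampoo and soap box moved 0.3 mm or less in the scene view.
- **Contact:** the wrist force was about zero after the arm moved clear. The pushes themselves read about 6 N.

**What failed or disagreed:**
- **First push on the right lever:** it jammed on the lever's free edge at about 20 N vertical and was backed off, with no harm seen. I then pushed further in on the upper face.
- **Tip height:** the shut tips measured about 11 mm above the reported TCP height. `tip_extent` implied 11 mm below it, so I went by the camera measurement and the force.
- **Red fields:** thin slivers of red still show under the levers in the oblique scene view. I judged the levers locked by their measured height and angle.
- **Soap box, top view:** it read as shifted by about 37 mm, but the arm was covering the box in that picture; the scene view shows no movement.

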